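# Lock out the sample chamber and hold its cover at the inspection mark

### The job

First hang the yellow lock-out tag by its hole on the steel post of the white switch box, right down so that it lies flat on the box, and let go of it. Then take the blue cover of the grey sample chamber by its black bar, raise it until it lines up with the red pointer on the chamber's side, and finish while still holding it there, steady: it falls shut if you let go. Leave the tag on its post, do not shift the red pointer, and leave the beaker, cup and jar standing where they are.

Things in the scene. Friction and masses are not known exactly. Their poses are not given: they have to be found in the camera images.
- tag: Loose yellow lock-out tag, about 65 to 105 g, lying flat on the bench: plate 100 x 50 x 6 mm with a black finger grip standing on it. Origin: underside of the plate, below the grip. x runs along the plate (from -40 to +60 mm) towards the end with the hole, y across it, z up. See tag_grip and tag_hole
- tag_grip (a point): Middle of the tag's upright finger grip (a black block 34 mm long along the tag's x, 14 mm wide along y, standing from the plate's upper face at 6 mm to 40 mm above the underside); this point is 26 mm above the plate's underside. Axes as the tag
- tag_hole (a point): Centre of the round 18 mm hole through the tag, at the plate's underside, 40 mm from the grip along the tag's +x
- switchbox: White switch box fixed to the bench, 120 x 120 x 55 mm high, origin under its centre, with an upright steel post in the middle of its top. It may stand on the robot's left or right, the tag on the other side
- post_foot (a point): Foot of the steel post, at the centre of the switch box's flat top, 55 mm above the bench. The post is vertical, 10 mm in diameter, 48 mm tall with a tapered tip; the tag lies flat when its hole's underside centre is at this height round the post
- chamber: Grey open-topped sample chamber fixed to the bench, 200 (x) x 190 (y) x 96 mm high, origin under its centre, front to its own -x. Blue cover on top; hinge line along the chamber's y through x = +100, z = 100 mm. At y = +112 mm stands a fixed dark steel arc (radius 185 mm about the hinge) with ticks, outside it the red pointer (200 mm long); these rise to 255 mm above the bench
- flap (a joint): Angle of the blue cover in rad: 0 shut and level, growing as its front edge rises (stop at 1.3). The hinge is free, the cover (about 0.3 to 0.55 kg) falls shut unless held
- pointer (a joint): Angle of the red pointer in rad, about the same hinge line and counted the same way: the cover lines up when the flap value equals it (between 0.45 and 0.8). The pointer is stiff and stays where it is set
- cover: Blue cover plate, 205 x 190 x 6 mm, with its stem and bar. Origin at the middle of the hinge line; at 0 its x points away from the robot as the chamber's x, so the plate runs to -x; it turns about y
- cover_bar (a point): Middle of the black T-bar by which the cover is lifted: round, 18 mm diameter, 50 mm long along the cover's y, 245 mm from the hinge line, 40 mm in front of the plate's front edge, on an 18 mm wide stem at its middle; free space on all other sides (chamber front 45 mm away). Axes turn with the cover. Its flat ends can be pinched so that the bar pivots between the fingers
- cover_bead (a point): Green bead (14 mm) on the +y edge of the cover, 160 mm from the hinge line
- pointer_bead (a point): Red bead (16 mm) on the red pointer, 160 mm from the hinge line, 22 mm farther out along y than the green bead; the two beads stand side by side when the cover is at the mark. Its x axis lies along the pointer
- beaker: Bystander: glass beaker, 72 mm wide, 100 mm tall, origin under its centre
- cup: Bystander: white plastic cup, 76 mm wide, 85 mm tall, origin under its centre
- jar: Bystander: jar with a green label, 68 mm wide, 85 mm tall, origin under its centre
Things that resemble listed ones, but are neither listed nor needed, are in the scene too. There is more than one size of the tag; the one meant has the size given above. Leave any purple look-alike of the switchbox alone.

How it is judged:
By the outcome, as a careful person would: the job done as asked, in the order asked, and still so for the second after the job is handed in, while the arm keeps its last pose, push and grip.
It also fails if it takes over 61 s, if anything falls off the work surface, if the arm or the gripper's body presses on something with over 40 N, if the wrist force passes 120 N, or if a joint passes its speed limit or range.

### The arm

A 7-joint arm with a two-finger parallel gripper is mounted at the origin on the work surface. World frame = base frame: x ahead of the robot, y to its left, z up, the work surface at z = 0. Lengths are in m, angles in rad, forces in N, time in s.
With the tool pointing down it reaches from about 0.375 to 0.925 m from the base axis. Payload 3.1 kg.
Tool frame: the origin (TCP) lies midway between the tips of the shut fingers; the grasp point (between the pads) lies 19 mm behind it; z points along the fingers, y is the line along which they close (so a half turn about z gives the same grasp; the last joint's range is limited). The gripper opens to 85 mm and grips with 20 to 120 N. Pads are 22 mm wide; open, the fingers measure 114 mm over their backs; the gripper's body (76 mm by 85 mm) begins 54 mm behind the grasp point. The pads swing forward as they close: fully open they stand 13 mm farther back than shut.
Start: joints at [-1.207, 0.383, 0.044, 1.598, -0.018, 1.161, -0.05], TCP at [0.29, 0.582, 0.231] pointing down, gripper open.
Joint ranges: [-2.61, 2.61], [-0.41, 2.15], [-1.48, 1.57], [0, 2.5], [-1.57, 4.71], [0.05, 1.97], [-2.85, 2.85]. Speed limits (rad/s): [2.79, 2.79, 3.14, 3.14, 3.14, 3.14, 3.14].

### API

Orientations are given as [roll, pitch, yaw] about the fixed x, y, z axes, in that order (R = Rz(yaw) Ry(pitch) Rx(roll)).
In Python, from station import * gives the robot as it stands.
- The arm moves only by the tool carry_out, never from a script. Its argument "series" is a list that holds one entry, the list of rows, each a list of 7 numbers: the shift along the tool's x, y, z in cm, then the turn, a rotation vector about the tool's x, y, z in rad, then the opening, from 0 (shut) to 1 (fully open). A call has 1 to 10 rows; each row is the pose to reach, as a shift and turn from the pose commanded when the call began, along the tool's axes at that moment; what a row does not reach only later rows make up. A row lasts 1/10 s, in which the tool goes at most 50 mm and 8.59 degrees, less where a joint would pass 70% of its speed; a pose out of reach is approached as far as the arm can. A call with a gripper value outside its range is refused whole. The fingers move at their own pace and stop on an object; "newtons" is the grip in N (left out, the last holds). Time passes only in rows, so rows that repeat a pose let the fingers close. It gives the time, the measured TCP pose, the force, the opening and the grip force at its end, in the units of the state.
- get_state(): the state, without advancing time (a new reading comes with each control period).
- get_image(name): name is "scene" or "side" or "wrist"; returns the picture (480x640x3 uint8, red, green, blue); there is no depth.
- camera_info(name): a dict with "fx", "fy", "cx", "cy" (pixels), "k1" (the pictures are not rectified: a ray, as slopes to the right and down, at radius r is drawn at 1 + k1 r^2 times it, then the intrinsics apply), "T" (4x4, takes a point from camera to world coordinates). Camera axes: x right, y down, z forward; pixel columns grow to the right and rows downward; lengths in m; the calibration is good to about 2 mm. A picture is of the moment at which its call begins: read the wrist's pose just before it. camera_info takes no time and is no camera call; for the wrist camera it gives the pose at the moment of the call.
- job_done(): hands the job in; it is judged then, once.
The state is a dict: "clock": time; "joint_pos": joint angles; "dq": joint speeds; "joint_efforts": joint torques, N m; "position": TCP position; "orientation": TCP orientation; "wrist_force": force on the tool from outside, world axes, zero at the start; "moment": the same for the moment, N m; "gripper_width": finger opening in m; "finger_force": force on a finger pad.
Only numpy, scipy, OpenCV 4.12 (cv2) and the standard library are available. Lean on these libraries where they do the work, as an engineer would, in place of code of your own. Each camera call takes 0.05 s, during which the arm holds its last target. There are 200 camera calls.

## Working session

There is one attempt and no reset: what is moved stays moved. The work goes in short steps, Python scripts to look and compute and a tool call to move; the robot and the scene stay as the last step left them, time stands still between calls to the robot, and variables do not carry over. Pictures are saved under pics/ and viewed, at most 10 in all, crops included, and the job is handed in when it is done.

Besides the shell and the picture viewer there is one more tool, called after "Request:" by a JSON object that holds its "method" and its "body", one argument or row to a line. carry_out: Moves the arm, as the interface text tells. Its arguments: {"type":"object","properties":{"series":{"type":"array","items":{"type":"array","items":{"type":"array","items":{"type":"number"}}}},"newtons":{"type":"number"}},"required":["series"]}

```bash
ls; mkdir -p pics; python3 - <<'E'
from station import *
import cv2,numpy as np
s=get_state();print(s)
ims=[]
for n in("scene","side"):
    c=camera_info(n);print(n,c)
    im=get_image(n);cv2.imwrite(f"pics/{n}0.png",im[:,:,::-1])
E
```

```text
pics
{'clock': 0.0, 'joint_pos': array([-1.2068122 ,  0.38388763,  0.04384506,  1.59961166, -0.0179167 ,
        1.16120613, -0.04986259]), 'dq': array([ 8.27656167e-04, -5.22381606e-05, -1.19972249e-03, -1.09670850e-03,
       -1.05893494e-03, -1.31893881e-03, -5.78965366e-05]), 'joint_efforts': array([-8.75355067e-05, -4.33449268e+01,  1.02461457e+00, -2.49516410e+01,
        1.06361829e-02,  1.13137130e-02,  1.53547882e-05]), 'position': array([0.28918259, 0.58104794, 0.22983589]), 'orientation': array([-3.13887607e+00,  1.37156194e-04,  2.67990829e+00]), 'wrist_force': array([-0.6104226 ,  0.50917016,  0.90653812]), 'moment': array([ 0.03132625, -0.04409644, -0.01593989]), 'finger_force': 0.0, 'gripper_width': 0.08520292767573805}
scene {'fx': 481.5698247904016, 'fy': 481.5698247904016, 'cx': 320.73158227261854, 'cy': 236.98981507070522, 'k1': -0.10476042377465584, 'T': array([[-0.80684857,  0.51397574, -0.29124616,  1.0295545 ],
       [ 0.59075646,  0.70074096, -0.39996114,  0.65190747],
       [-0.00148221, -0.49476362, -0.86902633,  1.39795516],
       [ 0.        ,  0.        ,  0.        ,  1.        ]])}
side {'fx': 451.3245275994809, 'fy': 451.3245275994809, 'cx': 313.5754076802241, 'cy': 238.4506933161757, 'k1': -0.026286676868772934, 'T': array([[ 0.87947693, -0.36812019,  0.30167509,  0.1636904 ],
       [-0.47583491, -0.66666952,  0.57370104, -0.71304465],
       [-0.01007335, -0.64810437, -0.7614849 ,  1.09142596],
       [ 0.        ,  0.        ,  0.        ,  1.        ]])}
```

View pics/scene0.png

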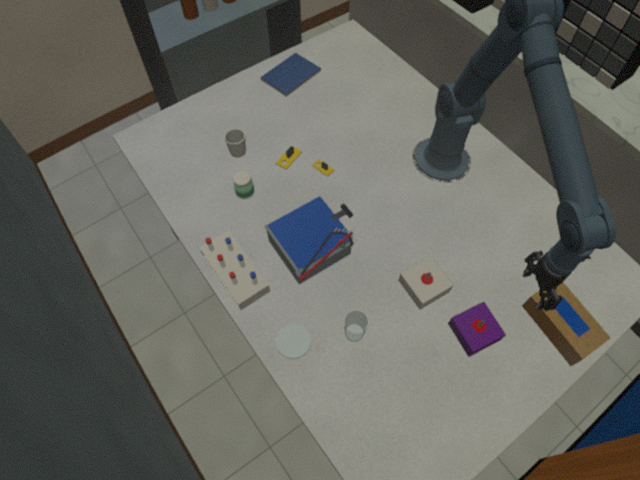

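View pics/side0.png

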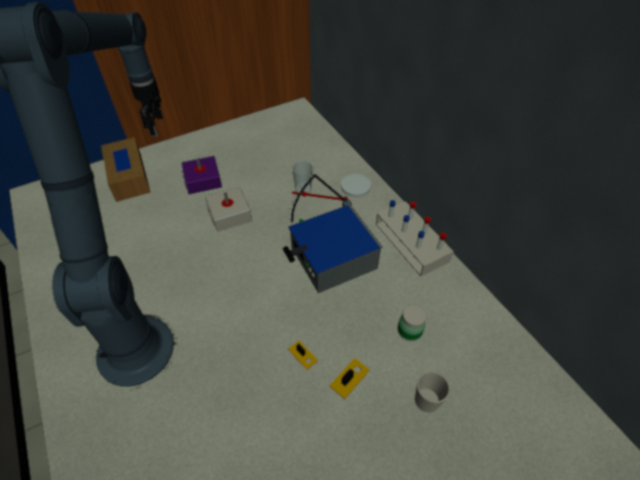

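The scene view shows the large tag at (289,157), a small look-alike tag at (323,168), the white box at (425,283), the chamber at (310,237) with its bar at (345,211), and the purple decoy at (478,327). The side view shows the large tag at (350,378), the small one at (303,354), the white box at (228,207) and the bar at (293,252).

```bash
cat > h.py <<'E'
import cv2,numpy as np
from station import *
from scipy.spatial.transform import Rotation as R
def rays(c,uv):
    uv=np.atleast_2d(np.array(uv,float))
    d=np.stack([(uv[:,0]-c['cx'])/c['fx'],(uv[:,1]-c['cy'])/c['fy']],1)
    s=d.copy()
    for _ in range(20): s=d/(1+c['k1']*(s**2).sum(1,keepdims=True))
    T=c['T'];return T[:3,3],np.c_[s,np.ones(len(s))]@T[:3,:3].T
def plane(c,uv,z):
    o,d=rays(c,uv);return o+d*((z-o[2])/d[:,2])[:,None]
def proj(c,P):
    P=np.atleast_2d(P);T=c['T'];q=(P-T[:3,3])@T[:3,:3];s=q[:,:2]/q[:,2:]
    s=s*(1+c['k1']*(s**2).sum(1,keepdims=True));return s*c['fx']+[c['cx'],c['cy']]
def tri(c1,u1,c2,u2):
    o1,d1=rays(c1,u1);o2,d2=rays(c2,u2);d1=d1[0];d2=d2[0]
    t=np.linalg.lstsq(np.c_[d1,-d2],o2-o1,rcond=None)[0]
    a=o1+t[0]*d1;b=o2+t[1]*d2;return (a+b)/2,np.linalg.norm(a-b)
def blobs(m,amin=15):
    n,l,st,ce=cv2.connectedComponentsWithStats(m.astype(np.uint8))
    return [(st[i,4],ce[i],l==i) for i in range(1,n) if st[i,4]>=amin]
def hsv(im): return [x.astype(int) for x in cv2.split(cv2.cvtColor(im,cv2.COLOR_RGB2HSV))]
E
python3 - <<'E'
from h import *
for n in("scene","side"):
    c=camera_info(n);im=cv2.imread(f"pics/{n}0.png")[:,:,::-1].copy();h,s,v=hsv(im)
    print(n)
    for nm,m,z in(("yellow",(h>18)&(h<32)&(s>170)&(v>90),.006),("green",(h>40)&(h<95)&(s>90),.16),("red",((h<8)|(h>172))&(s>140),.06),("blue",(h>105)&(h<125)&(s>140),.1)):
        for a,ce,m1 in blobs(m,6):
            r=cv2.minAreaRect(np.argwhere(m1)[:,::-1].astype(np.float32));bp=cv2.boxPoints(r)
            P=plane(c,ce,z)[0]
            if P[0]<0.2 or abs(P[1])>.7 or P[0]>1.1: continue
            print(nm,a,ce.round(1),P.round(3),'corners',plane(c,bp,z)[:,:2].round(3).tolist() if a>60 else '')
E
python3 - <<'E'
import cv2,numpy as np
a=cv2.imread('pics/scene0.png');b=cv2.imread('pics/side0.png')
A=cv2.resize(a[180:310,255:455],(800,520)[:2],interpolation=cv2.INTER_CUBIC)
B=cv2.resize(b[150:300,200:400],(800,600),interpolation=cv2.INTER_CUBIC)
cv2.imwrite('pics/c1.png',A);cv2.imwrite('pics/c2.png',B)
E
```

```text
scene
yellow 141 [288.5 158. ] [ 0.461 -0.329  0.006] corners [[0.509, -0.34], [0.414, -0.373], [0.41, -0.328], [0.504, -0.295]]
yellow 78 [323.5 168.4] [ 0.386 -0.214  0.006] corners [[0.408, -0.247], [0.379, -0.262], [0.362, -0.191], [0.391, -0.178]]
green 12 [243.2 194.2] [ 0.719 -0.186  0.16 ] corners 
green 10 [342.4 245.7] [0.581 0.143 0.16 ] corners 
red 123 [324.3 257. ] [0.615 0.101 0.06 ] corners [[0.718, 0.11], [0.494, 0.074], [0.494, 0.086], [0.717, 0.122]]
red 16 [207.6 240.2] [ 0.881 -0.169  0.06 ] corners 
red 18 [219.5 257. ] [ 0.88  -0.094  0.06 ] corners 
red 16 [231.6 274.2] [ 0.88 -0.02  0.06] corners 
red 71 [426.4 279.1] [0.408 0.347 0.06 ] corners [[0.428, 0.34], [0.402, 0.325], [0.386, 0.354], [0.412, 0.368]]
red 99 [478.3 325.8] [0.386 0.551 0.06 ] corners [[0.386, 0.529], [0.359, 0.549], [0.383, 0.573], [0.41, 0.553]]
blue 2559 [304.6 230.3] [0.621 0.005 0.1  ] corners [[0.704, -0.077], [0.5, -0.095], [0.519, 0.096], [0.712, 0.105]]
blue 218 [329.4 244.1] [0.588 0.091 0.1  ] corners [[0.66, 0.089], [0.534, 0.061], [0.532, 0.092], [0.657, 0.118]]
blue 8 [227.
[... 666 characters left out ...]
 corners 
red 8 [295.  192.5] [0.613 0.268 0.06 ] corners 
red 70 [318.7 195.5] [0.675 0.218 0.06 ] corners [[0.625, 0.249], [0.633, 0.262], [0.735, 0.182], [0.727, 0.17]]
red 7 [345. 198.] [0.744 0.166 0.06 ] corners 
red 58 [227.1 202.8] [0.4   0.332 0.06 ] corners 
red 34 [412.6 204.2] [0.919 0.037 0.06 ] corners 
red 38 [427.3 219.5] [ 0.919 -0.039  0.06 ] corners 
red 43 [442.8 235.5] [ 0.919 -0.114  0.06 ] corners 
blue 18 [392.3 203. ] [0.838 0.043 0.1  ] corners 
blue 3481 [332.9 238.9] [0.605 0.006 0.1  ] corners [[0.515, 0.109], [0.76, 0.109], [0.702, -0.088], [0.482, -0.078]]
blue 20 [406.1 217.9] [ 0.838 -0.029  0.1  ] corners 
blue 22 [420.9 234. ] [ 0.838 -0.102  0.1  ] corners
```

View pics/c1.png

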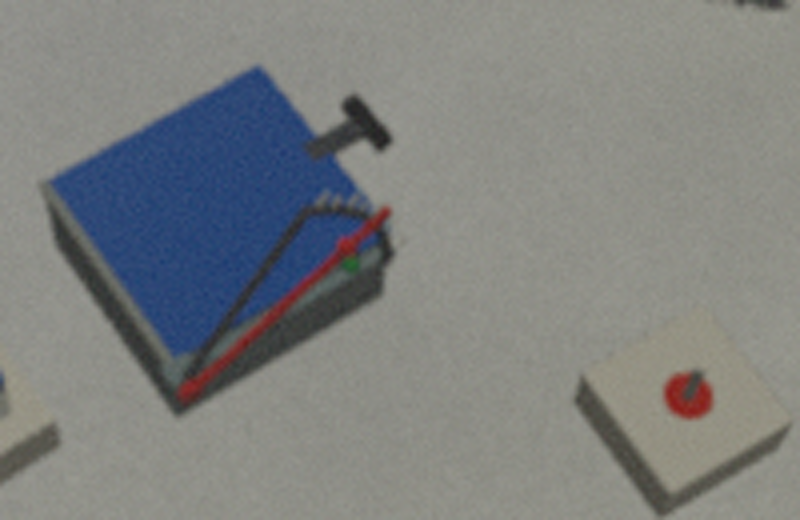

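View pics/c2.png

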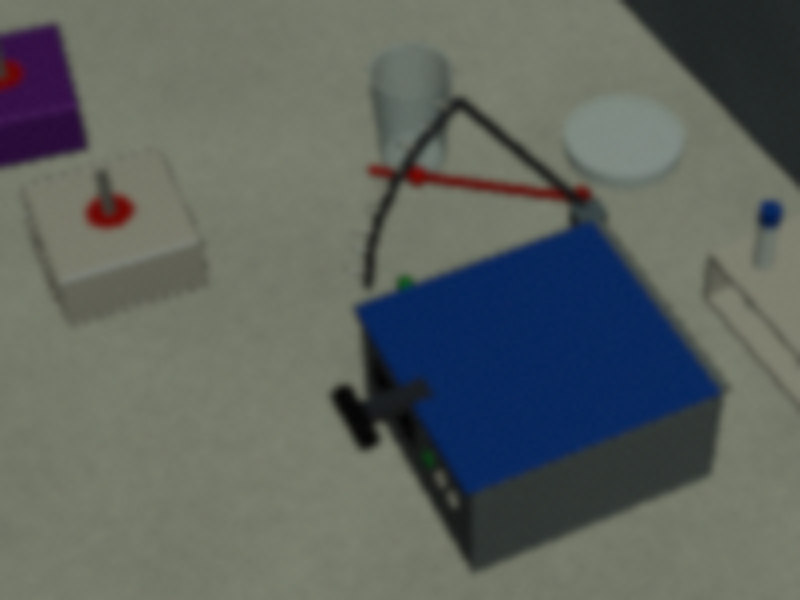

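The crops give sub-pixel picks. In the scene crop, the post foot disc is at (688,395), the bar middle at (367,122), the red bead at (347,243) and the green bead at (350,265). In the side crop they are at (110,212), (355,417), (418,176) and (404,284).

```bash
cat >> h.py <<'E'
def move(p,rpy):
    s=get_state();A=R.from_euler('xyz',s['orientation']);B=R.from_euler('xyz',rpy)
    d=A.inv().apply(np.array(p)-s['position'])*100
    print('shift cm',d.round(2),'rot',(A.inv()*B).as_rotvec().round(4),'at',s['position'].round(4),s['orientation'].round(3),s['clock'])
E
python3 - <<'E'
from h import *
a=camera_info('scene');b=camera_info('side')
S=lambda u,v:(u/4+255,v/4+180); D=lambda u,v:(u/4+200,v/4+150)
for n,p,q in(("disc",S(688,395),D(110,212)),("bar",S(367,122),D(355,417)),("rbead",(341.75,240.75),(304.5,194)),("gbead",(342.4,245.7),(301,220.3)),("rhinge",S(190,390),D(582,193)),("cov BR",S(50,183),D(725,388)),("cov FR",S(262,68),D(470,492)),("cov BL",S(178,355),D(590,225))):
    P,e=tri(a,p,b,q);print(n,P.round(4),round(e,4))
w=camera_info('wrist');s=get_state();print(w)
T=np.eye(4);T[:3,:3]=R.from_euler('xyz',s['orientation']).as_matrix();T[:3,3]=s['position'];print((np.linalg.inv(T)@w['T']).round(3))
move([.5,.1,.4],[np.pi,0,1.9])
E
```

```text
disc [0.4019 0.344  0.0481] 0.0036
bar [0.4685 0.0216 0.0942] 0.0029
rbead [0.581  0.1365 0.1796] 0.0034
gbead [0.5583 0.1173 0.0971] 0.0007
rhinge [0.721  0.1325 0.0989] 0.0038
cov BR [ 0.7079 -0.0823  0.0959] 0.0082
cov FR [ 0.5068 -0.0727  0.0928] 0.0072
cov BL [0.7106 0.1023 0.0953] 0.0032
{'fx': 335.59800659425105, 'fy': 335.59800659425105, 'cx': 325.47134931425575, 'cy': 241.15980955158162, 'k1': 0.016217392881992736, 'T': array([[ 0.44532033,  0.84897235,  0.2844921 ,  0.21512885],
       [ 0.89536968, -0.42163308, -0.14331326,  0.61841437],
       [-0.00171772,  0.31854591, -0.94790588,  0.37358376],
       [ 0.        ,  0.        ,  0.        ,  1.        ]])}
[[ 0.    -0.948 -0.318  0.083]
 [ 1.    -0.     0.001  0.   ]
 [-0.001 -0.318  0.948 -0.144]
 [ 0.     0.     0.     1.   ]]
shift cm [-40.31 -33.73 -16.91] rot [-0.0022  0.0011  0.7798] at [0.2892 0.5811 0.23  ] [-3.139  0.     2.68 ] 0.1
```

Request:
{"method": "carry_out", "body": {
  "series": [
    [[-4,-3.4,-1.7,0,0,0.08,1],[-8,-6.7,-3.4,0,0,0.16,1],[-12,-10,-5,0,0,0.24,1],[-16,-13.4,-6.8,0,0,0.32,1],[-20,-16.7,-8.4,0,0,0.4,1],[-24,-20,-10,0,0,0.48,1],[-28,-23.4,-11.8,0,0,0.56,1],[-32,-26.8,-13.4,0,0,0.64,1],[-36,-30,-15,0,0,0.72,1],[-40,-33.5,-17,0,0,0.78,1]]
  ]
}}

```text
clock: 1.1
position: [0.4803, 0.144, 0.3852]
orientation: [-3.141, -0.0, 1.897]
wrist_force: [0.9, 0.4, -0.2]
gripper_width: 0.0854
finger_force: 0.0
```

```bash
python3 - <<'E'
from h import *
move([.41,-.35,.25],[np.pi,0,.345])
E
```

```text
shift cm [-44.54 -22.48  13.53] rot [-9.000e-04  5.000e-04  1.552e+00] at [0.4803 0.144  0.3852] [-3.141 -0.     1.897] 1.1
```

Request:
{"method": "carry_out", "body": {
  "series": [
    [[-4,-2.3,1,0,0,0.14,1],[-8,-4.6,2,0,0,0.28,1],[-12,-6.9,4,0,0,0.42,1],[-16,-9.2,5.5,0,0,0.56,1],[-20,-11.5,7,0,0,0.7,1],[-24,-13.8,8.5,0,0,0.84,1],[-28,-16.1,10,0,0,0.98,1],[-32,-18.4,12,0,0,1.12,1],[-36,-20.7,14,0,0,1.26,1],[-40,-23,15,0,0,1.4,1]]
  ]
}}

```text
clock: 2.1
position: [0.3901, -0.3073, 0.2335]
orientation: [-3.139, 0.0, 0.495]
wrist_force: [0.7, 0.2, 0.1]
gripper_width: 0.0855
finger_force: 0.0
```

Request:
{"method": "carry_out", "body": {
  "series": [
    [[0,0,0,0,0,0.14,1],[0,0,0,0,0,0.15,1],[0,0,0,0,0,0.15,1],[0,0,0,0,0,0.15,1]]
  ]
}}

```text
clock: 2.5
position: [0.3928, -0.3052, 0.2352]
orientation: [-3.141, -0.001, 0.355]
wrist_force: [0.1, 0.0, -0.3]
gripper_width: 0.0854
finger_force: 0.0
```

```bash
python3 - <<'E'
from h import *
s=get_state();print(s['position'],s['orientation'])
c=camera_info('wrist');im=get_image('wrist');cv2.imwrite('pics/w1.png',im[:,:,::-1])
h,sa,v=hsv(im)
m=(h>18)&(h<32)&(sa>150)&(v>80)
for a,ce,m1 in blobs(m,300):
    r=cv2.minAreaRect(np.argwhere(m1)[:,::-1].astype(np.float32))
    print('yellow',a,ce,plane(c,cv2.boxPoints(r),.006)[:,:2].round(4).tolist())
    # holes inside
    cs,hi=cv2.findContours(m1.astype(np.uint8),cv2.RETR_CCOMP,cv2.CHAIN_APPROX_NONE)
    for k,q in enumerate(cs):
        if hi[0][k][3]>=0 and cv2.contourArea(q)>20:
            M=cv2.moments(q);u=(M['m10']/M['m00'],M['m01']/M['m00']);print(' hole',cv2.contourArea(q),u,plane(c,u,.006)[0].round(4),plane(c,u,.04)[0].round(4))
E
```

```text
[ 0.39276398 -0.30524688  0.23522838] [-3.14098568e+00 -8.17179983e-04  3.54851075e-01]
yellow 3521 [374.15989776 157.1471173 ] [[0.4014, -0.3299], [0.4956, -0.2969], [0.5109, -0.3439], [0.418, -0.3813]]
 hole 630.0 (376.518253968254, 172.305291005291) [ 0.4455 -0.3442  0.006 ] [ 0.4476 -0.338   0.04  ]
 hole 274.0 (376.0839416058394, 131.29987834549877) [ 0.4845 -0.327   0.006 ] [ 0.4831 -0.3224  0.04  ]
yellow 1895 [255.16569921 187.05963061] [[0.3546, -0.188], [0.3925, -0.183], [0.4103, -0.2579], [0.3726, -0.2655]]
 hole 140.5 (275.70937129300114, 190.60379596678527) [ 0.3879 -0.2467  0.006 ] [ 0.3953 -0.2494  0.04  ]
 hole 382.0 (244.58638743455498, 189.5366492146597) [ 0.3769 -0.2139  0.006 ] [ 0.3853 -0.2196  0.04  ]
```

View pics/w1.png

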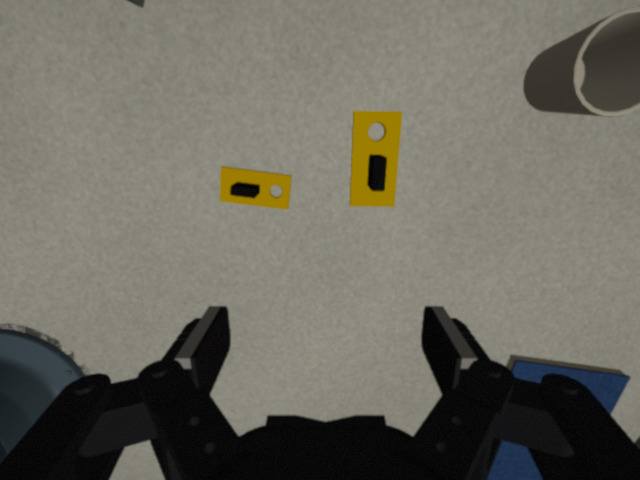

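The wrist view shows the large tag with its hole at (376,131) and its grip at (376,172). The small tag is at (255,187) and the cup at the upper right. The tag grip is at about (0.447, -0.341), with yaw about 0.357.

```bash
python3 - <<'E'
from h import *
move([.447,-.341,.06],[np.pi,0,.357])
E
```

```text
shift cm [ 3.82  5.24 17.53] rot [-0.0005 -0.001  -0.0025] at [ 0.3928 -0.3053  0.2353] [-3.141e+00 -1.000e-03  3.540e-01] 2.55
```

Request:
{"method": "carry_out", "body": {
  "series": [
    [[1,1.3,3,0,0,0,0.6],[2,2.6,6.5,0,0,0,0.6],[2.9,3.9,10,0,0,0,0.6],[3.8,5.2,13.5,0,0,0,0.6],[3.8,5.2,16,0,0,0,0.6],[3.8,5.2,17.5,0,0,0,0.6],[3.8,5.2,17.5,0,0,0,0.6],[3.8,5.2,17.5,0,0,0,0.6]]
  ]
}}

```text
clock: 3.35
position: [0.446, -0.3424, 0.061]
orientation: [3.141, -0.001, 0.351]
wrist_force: [0.3, -1.4, -0.3]
gripper_width: 0.0513
finger_force: 0.0
```

```bash
python3 - <<'E'
from h import *
move([.447,-.341,.013],[np.pi,0,.357])
E
```

```text
shift cm [ 0.14 -0.1   4.8 ] rot [ 0.0005 -0.001  -0.0062] at [ 0.446  -0.3424  0.061 ] [ 3.141e+00 -1.000e-03  3.510e-01] 3.35
```

Request:
{"method": "carry_out", "body": {
  "series": [
    [[0.1,-0.1,2,0,0,0,0.5],[0.1,-0.1,4,0,0,0,0.5],[0.1,-0.1,4.8,0,0,0,0.5],[0.1,-0.1,4.8,0,0,0,0.3],[0.1,-0.1,4.8,0,0,0,0.1],[0.1,-0.1,4.8,0,0,0,0],[0.1,-0.1,4.8,0,0,0,0],[0.1,-0.1,4.8,0,0,0,0],[0.1,-0.1,4.8,0,0,0,0]]
  ],
  "newtons": 50
}}

```text
clock: 4.25
position: [0.4471, -0.3422, 0.0137]
orientation: [3.14, -0.002, 0.35]
wrist_force: [-0.1, 0.5, 7.0]
gripper_width: 0.0131
finger_force: 51.7
```

Request:
{"method": "carry_out", "body": {
  "series": [
    [[0,0,-1,0,0,0,0],[0,0,-4,0,0,0,0],[0,0,-8,0,0,0,0],[0,0,-12.5,0,0,0,0],[0,0,-17,0,0,0,0],[0,0,-21,0,0,0,0],[0,0,-24,0,0,0,0],[0,0,-24,0,0,0,0],[0,0,-24,0,0,0,0]]
  ]
}}

```text
clock: 5.15
position: [0.4459, -0.341, 0.2525]
orientation: [-3.141, -0.001, 0.35]
wrist_force: [-1.2, 1.0, -1.7]
gripper_width: 0.0132
finger_force: 50.7
```

```bash
python3 - <<'E'
from h import *
c=camera_info('wrist');im=get_image('wrist');cv2.imwrite('pics/w2.png',im[:,:,::-1])
h,sa,v=hsv(im)
m=(h>18)&(h<32)&(sa>150)&(v>80)
for a,ce,m1 in blobs(m,300):
    cs,hi=cv2.findContours(m1.astype(np.uint8),cv2.RETR_CCOMP,cv2.CHAIN_APPROX_NONE)
    print(a,ce,[(cv2.contourArea(q),q.mean((0,1))) for k,q in enumerate(cs) if hi[0][k][3]>=0 and cv2.contourArea(q)>20])
move([.5,-.1,.3],[np.pi,0,.9])
E
```

```text
10975 [325.37640091 235.46405467] [(1108.0, array([325.53773585, 219.0754717 ]))]
1579 [217.04053198 216.24635845] [(116.5, array([236.14285714, 219.34285714])), (370.5, array([205.70422535, 219.84507042]))]
shift cm [ 13.38 -20.71  -4.85] rot [-2.200e-03  1.000e-04 -5.501e-01] at [ 0.4453 -0.3403  0.2512] [-3.14e+00  1.00e-03  3.50e-01] 5.2
```

View pics/w2.png

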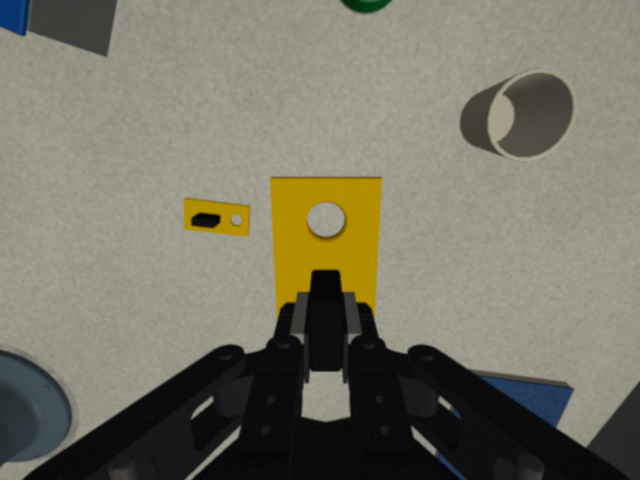

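The tag is held square. Its hole is at (325,219), straight ahead of the fingers. I'll carry it over to the box.

```bash
python3 - <<'E'
from h import *
c=camera_info('wrist');s=get_state()
A=R.from_euler('xyz',s['orientation'])
o,d=rays(c,(325.5,219.1));o=A.inv().apply(o-s['position']);d=A.inv().apply(d)[0]
for z in(.0077,.0137):print(o+d*(z-o[2])/d[2])
move([.46,-.05,.36],[np.pi,0,.9])
E
```

```text
[ 0.04139148 -0.00074831  0.0077    ]
[ 0.03980367 -0.00075227  0.0137    ]
shift cm [ 11.33 -26.79 -10.83] rot [-2.200e-03  1.000e-04 -5.501e-01] at [ 0.4453 -0.3403  0.2512] [-3.14e+00  1.00e-03  3.50e-01] 5.2
```

Request:
{"method": "carry_out", "body": {
  "series": [
    [[1,-2,-3,0,0,-0.05,0],[2,-5,-6,0,0,-0.1,0],[4,-8.5,-8.5,0,0,-0.17,0],[6,-12,-10.8,0,0,-0.25,0],[7,-15.5,-10.8,0,0,-0.33,0],[8,-19,-10.8,0,0,-0.41,0],[9,-22,-10.8,0,0,-0.48,0],[10.3,-24.5,-10.8,0,0,-0.53,0],[11.3,-26.8,-10.8,0,0,-0.55,0],[11.3,-26.8,-10.8,0,0,-0.55,0]]
  ]
}}

```text
clock: 6.2
position: [0.4591, -0.0457, 0.3577]
orientation: [-3.138, 0.003, 0.909]
wrist_force: [0.3, -0.6, -1.6]
gripper_width: 0.0131
finger_force: 50.6
```

```bash
python3 - <<'E'
from h import *
move([.403,.25,.29],[np.pi,0,1.57])
E
```

```text
shift cm [ 19.89 -22.58   6.79] rot [-0.0048  0.0019 -0.6615] at [ 0.4591 -0.0457  0.3577] [-3.138e+00  3.000e-03  9.090e-01] 6.2
```

Request:
{"method": "carry_out", "body": {
  "series": [
    [[1.5,-1.7,0,0,0,-0.05,0],[4,-4.5,1,0,0,-0.13,0],[7,-8,2,0,0,-0.22,0],[10,-11.3,3,0,0,-0.32,0],[13,-14.7,4,0,0,-0.42,0],[16,-18.1,5.5,0,0,-0.52,0],[18.5,-21,6.5,0,0,-0.6,0],[19.9,-22.6,6.8,0,0,-0.66,0],[19.9,-22.6,6.8,0,0,-0.66,0],[19.9,-22.6,6.8,0,0,-0.66,0]]
  ]
}}

```text
clock: 7.2
position: [0.4077, 0.2438, 0.2917]
orientation: [-3.141, 0.003, 1.558]
wrist_force: [0.6, -0.9, -1.5]
gripper_width: 0.0129
finger_force: 50.6
```

```bash
python3 - <<'E'
from h import *
s=get_state();print(s['position'],s['orientation'])
c=camera_info('wrist');im=get_image('wrist');cv2.imwrite('pics/w3.png',im[:,:,::-1])
h,sa,v=hsv(im)
for a,ce,m1 in blobs(((h<8)|(h>172))&(sa>140),60):
    q=np.argwhere(m1)[:,::-1].astype(np.float32);e=cv2.fitEllipse(cv2.convexHull(q.astype(np.int32)))
    print('red',a,ce,e,plane(c,e[0],.055)[0].round(4))
E
```

```text
[0.40767577 0.2438056  0.29166151] [-3.14111299e+00  2.60037728e-03  1.55774464e+00]
red 1072 [320.57462687 110.0233209 ] ((320.5140686035156, 109.92340087890625), (36.91569519042969, 39.615116119384766), 177.62875366210938) [0.4028 0.3441 0.055 ]
red 1359 [556.42163355 334.09713024] ((558.6016235351562, 333.6475830078125), (27.333927154541016, 142.2892608642578), 64.07673645019531) [0.7088 0.0668 0.055 ]
```

View pics/w3.png

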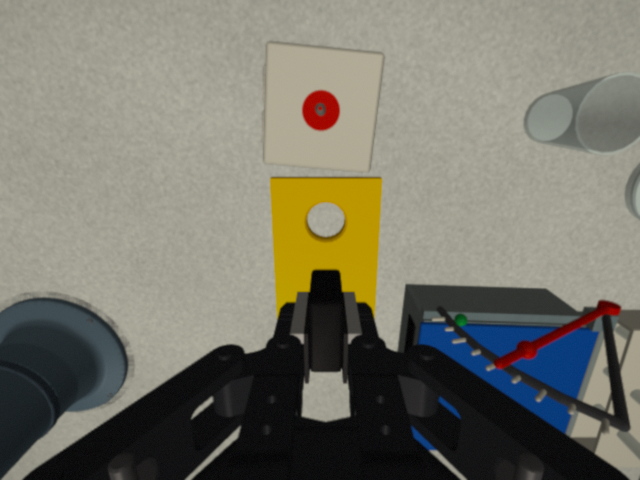

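The post foot is at pixel (320,110), with the red disc centred on it at world (0.4028, 0.3441), which agrees with the triangulated estimate. The tag hole is at (325,219).

```bash
python3 - <<'E'
from h import *
move([.403,.3036,.14],[np.pi,0,1.558])
E
```

```text
shift cm [ 6.05 -0.61 15.2 ] rot [ 0.0001  0.0015 -0.002 ] at [0.4082 0.2433 0.2921] [3.141e+00 2.000e-03 1.556e+00] 7.25
```

Request:
{"method": "carry_out", "body": {
  "series": [
    [[1.5,-0.2,2,0,0,0,0],[3.5,-0.4,5,0,0,0,0],[5,-0.6,8.5,0,0,0,0],[6,-0.6,12,0,0,0,0],[6,-0.6,14.5,0,0,0,0],[6,-0.6,15.2,0,0,0,0],[6,-0.6,15.2,0,0,0,0],[6,-0.6,15.2,0,0,0,0]]
  ]
}}

```text
clock: 8.05
position: [0.4035, 0.3053, 0.1419]
orientation: [3.139, -0.002, 1.557]
wrist_force: [-0.3, 0.1, -0.6]
gripper_width: 0.0131
finger_force: 50.6
```

```bash
python3 - <<'E'
from h import *
s=get_state();print(s['position'],s['orientation'])
c=camera_info('wrist');im=get_image('wrist')
print('post tip/foot expected',proj(c,[[.4028,.3441,.103],[.4028,.3441,.055]]).round(1))
cv2.imwrite('pics/w4.png',cv2.resize(im[150:290,230:420],None,fx=4,fy=4,interpolation=cv2.INTER_CUBIC)[:,:,::-1])
move([.403,.3036,.069],[np.pi,0,1.558])
E
```

```text
[0.40353613 0.30531717 0.14186999] [ 3.13929739e+00 -1.85119573e-03  1.55727513e+00]
post tip/foot expected [[324.4 211.4]
 [324.5 195.3]]
shift cm [-0.25 -0.08  7.32] rot [ 0.0028 -0.0027 -0.0002] at [0.4036 0.3058 0.1422] [ 3.139e+00 -3.000e-03  1.558e+00] 8.1
```

View pics/w4.png

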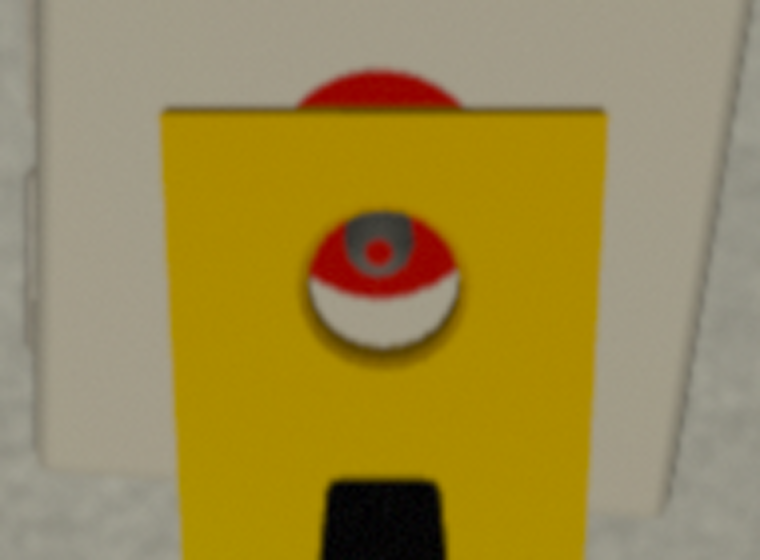

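The post tip shows through the hole at crop (378,252), which is full-image (324.5,213). That is within 2 px of the predicted position, so I'll descend.

Request:
{"method": "carry_out", "body": {
  "series": [
    [[-0.2,-0.1,1,0,0,0,0],[-0.2,-0.1,2,0,0,0,0],[-0.2,-0.1,3,0,0,0,0],[-0.2,-0.1,4,0,0,0,0],[-0.2,-0.1,5,0,0,0,0],[-0.2,-0.1,5,0,0,0,0]]
  ]
}}

```text
clock: 8.7
position: [0.3993, 0.3026, 0.0881]
orientation: [-3.139, 0.003, 1.56]
wrist_force: [-0.5, -1.6, -1.2]
gripper_width: 0.013
finger_force: 50.6
```

```bash
python3 - <<'E'
from h import *
s=get_state();print(s['wrist_force'],s['moment'])
move([.403,.3036,.069],[np.pi,0,1.558])
E
```

```text
[-0.45541309 -1.64648401 -1.17162148] [-0.03586005  0.00804425  0.03469562]
shift cm [0.11 0.37 1.91] rot [-0.0029  0.0031  0.0021] at [0.3993 0.3026 0.0881] [-3.139e+00  3.000e-03  1.560e+00] 8.7
```

Request:
{"method": "carry_out", "body": {
  "series": [
    [[0.1,0.2,0.5,0,0,0,0],[0.1,0.2,1,0,0,0,0],[0.1,0.2,1.4,0,0,0,0],[0.1,0.2,1.8,0,0,0,0],[0.1,0.2,1.9,0,0,0,0],[0.1,0.2,1.9,0,0,0,0]]
  ]
}}

```text
clock: 9.3
position: [0.4026, 0.3046, 0.071]
orientation: [-3.141, 0.0, 1.56]
wrist_force: [0.1, -0.1, -1.2]
gripper_width: 0.0132
finger_force: 50.6
```

```bash
python3 - <<'E'
from h import *
s=get_state();print(s['wrist_force'],s['moment'])
move([.403,.3036,.069],[np.pi,0,1.558])
im=get_image('wrist');c=camera_info('wrist')
cv2.imwrite('pics/w5.png',cv2.resize(im[130:290,230:420],None,fx=3,fy=3,interpolation=cv2.INTER_CUBIC)[:,:,::-1])
E
```

```text
[ 0.07500577 -0.14911642 -1.21480541] [ 0.00292124  0.00368673 -0.0170051 ]
shift cm [-0.1   0.04  0.2 ] rot [-0.0002  0.0003  0.0019] at [0.4026 0.3046 0.071 ] [-3.141  0.     1.56 ] 9.3
```

Request:
{"method": "carry_out", "body": {
  "series": [
    [[0,0,0.1,0,0,0,0],[0,0,0.2,0,0,0,0],[0,0,0.25,0,0,0,0],[0,0,0.25,0,0,0,0]]
  ]
}}

```text
clock: 9.75
position: [0.4027, 0.3047, 0.0687]
orientation: [3.142, -0.0, 1.56]
wrist_force: [-0.5, -0.8, -1.7]
gripper_width: 0.0128
finger_force: 50.7
```

Request:
{"method": "carry_out", "body": {
  "series": [
    [[0,0,0,0,0,0,0.15],[0,0,0,0,0,0,0.3],[0,0,0,0,0,0,0.5],[0,0,0,0,0,0,0.5],[0,0,0,0,0,0,0.5]]
  ]
}}

```text
clock: 10.25
position: [0.4028, 0.3048, 0.0688]
orientation: [3.141, -0.0, 1.56]
wrist_force: [-0.3, -0.4, 0.4]
gripper_width: 0.0427
finger_force: 0.0
```

Request:
{"method": "carry_out", "body": {
  "series": [
    [[0,0,-1,0,0,0,0.5],[0,0,-3,0,0,0,0.5],[0,0,-6,0,0,0,0.5],[0,0,-10,0,0,0,0.5],[-2,0,-14,0,0,0,0.5],[-4,0,-18,0,0,0,0.6],[-6,0,-22,0,0,0,0.8],[-6,0,-23,0,0,0,1],[-6,0,-23,0,0,0,1],[-6,0,-23,0,0,0,1]]
  ]
}}

```text
clock: 11.25
position: [0.4012, 0.245, 0.2979]
orientation: [-3.14, 0.0, 1.561]
wrist_force: [-0.1, 0.3, -0.5]
gripper_width: 0.0853
finger_force: 0.0
```

```bash
python3 - <<'E'
from h import *
s=get_state();c=camera_info('wrist');im=get_image('wrist')
print(s['position'],s['orientation'])
h,sa,v=hsv(im)
for a,ce,m1 in blobs((h>18)&(h<32)&(sa>150)&(v>80),300):
    r=cv2.minAreaRect(np.argwhere(m1)[:,::-1].astype(np.float32))
    for z in(.061,):
        P=plane(c,cv2.boxPoints(r),z)[:,:2];print('yellow',a,z,P.round(4).tolist(),np.linalg.norm(np.diff(P,axis=0),axis=1).round(4),P.mean(0))
cv2.imwrite('pics/w6.png',im[:,:,::-1])
E
```

```text
[0.40120799 0.24499111 0.29787402] [-3.14038073e+00  4.58750437e-04  1.56082488e+00]
yellow 3738 0.061 [[0.3781, 0.366], [0.4267, 0.3655], [0.4281, 0.2665], [0.3749, 0.267]] [0.0486 0.0991 0.0532] [0.40194225 0.31625278]
```

View pics/w6.png

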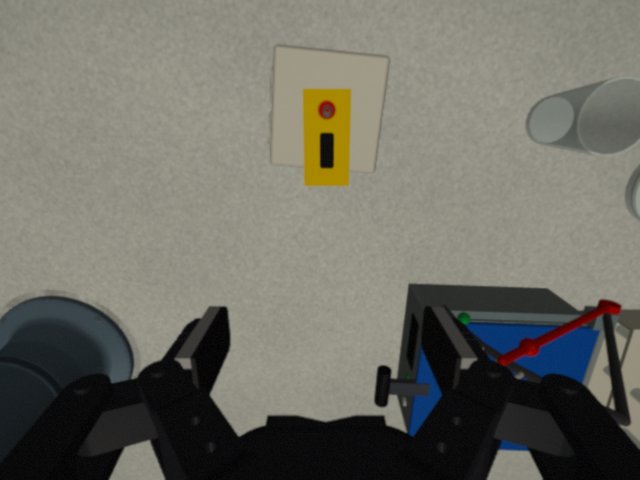

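The wrist view shows the tag lying flat on the box with the post through its hole at (327,110). The cover bar is at (383,386), the green bead at (464,319) and the red bead at (529,347). Next is the bar.

```bash
python3 - <<'E'
from h import *
move([.43,.02,.29],[np.pi,0,3.107])
E
```

```text
shift cm [-22.45   3.14   0.74] rot [-3.5000e-03 -3.0000e-04 -1.5457e+00] at [0.4008 0.2448 0.297 ] [-3.139e+00  2.000e-03  1.561e+00] 11.3
```

Request:
{"method": "carry_out", "body": {
  "series": [
    [[-1,0,0,0,0,-0.1,1],[-3,0.3,0,0,0,-0.24,1],[-6,0.7,0,0,0,-0.39,1],[-9,1.1,0,0,0,-0.54,1],[-12,1.6,0,0,0,-0.69,1],[-15,2,0,0,0,-0.84,1],[-18,2.4,0,0,0,-0.99,1],[-20,2.8,0.4,0,0,-1.14,1],[-22,3.1,0.7,0,0,-1.29,1],[-22.4,3.1,0.7,0,0,-1.44,1]]
  ]
}}

```text
clock: 12.3
position: [0.4294, 0.0179, 0.2893]
orientation: [-3.138, -0.004, 3.003]
wrist_force: [-0.5, 0.4, 0.2]
gripper_width: 0.0853
finger_force: 0.0
```

Request:
{"method": "carry_out", "body": {
  "series": [
    [[0,0,0,0,0,-0.1,1],[0,0,0,0,0,-0.1,1],[0,0,0,0,0,-0.1,1],[0,0,0,0,0,-0.1,1]]
  ]
}}

```text
clock: 12.7
position: [0.4302, 0.0208, 0.291]
orientation: [-3.14, -0.001, 3.1]
wrist_force: [0.8, 0.2, -0.3]
gripper_width: 0.0854
finger_force: 0.0
```

```bash
python3 - <<'E'
from h import *
s=get_state();c=camera_info('wrist');im=get_image('wrist')
print(s['position'],s['orientation'],s['joint_pos'].round(2))
cv2.imwrite('pics/w7.png',im[:,:,::-1])
print('exp bar',proj(c,[[.4685,.0216,.1]]))
E
```

```text
[0.43016826 0.02080297 0.29095609] [-3.14029254e+00 -1.31851370e-03  3.09958167e+00] [-0.95 -0.18  0.73  2.05  0.13  1.24  1.26]
exp bar [[327.32605311 249.09105082]]
```

View pics/w7.png

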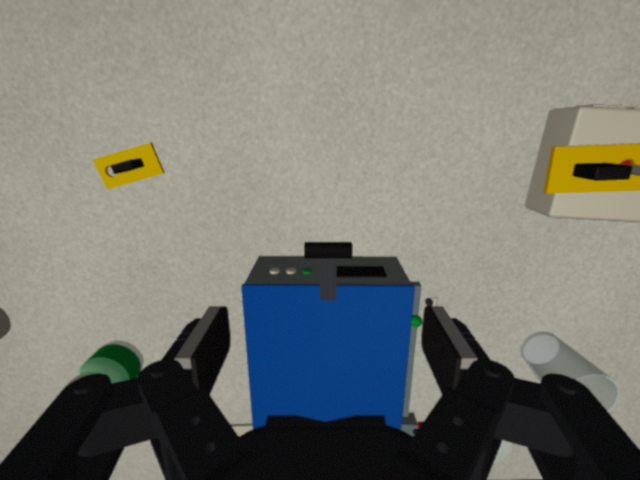

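The wrist view shows the bar at (328,250) against a predicted (327,249), with the chamber front level in the image, so the yaw is right. The tag is still on the box at the right. That was my tenth picture, so from here I measure by masks only.

```bash
cat > beads.py <<'E'
from h import *
from scipy.optimize import least_squares
def find(n):
    c=camera_info(n);im=get_image(n);im=cv2.resize(im,None,fx=4,fy=4,interpolation=cv2.INTER_CUBIC);h,s,v=hsv(im)
    box=[proj(c,[x,y,z])[0] for x in(.48,.74) for y in(.09,.16) for z in(.08,.25)]
    lo=np.min(box,0)-5;hi=np.max(box,0)+5
    roi=np.zeros(h.shape,bool);roi[int(lo[1]*4):int(hi[1]*4),int(lo[0]*4):int(hi[0]*4)]=1
    red=(((h<8)|(h>172))&(s>130)&roi);g=(h>45)&(h<90)&(s>80)&roi
    out={}
    big=[b for b in blobs(g,30)]
    out['green']=[(a,(ce-1.5)/4) for a,ce,_ in big]
    d=cv2.distanceTransform(red.astype(np.uint8),cv2.DIST_L2,5)
    pk=[];dd=d.copy()
    for _ in range(3):
        _,mx,_,p=cv2.minMaxLoc(dd);pk.append((round(mx,1),((np.array(p)-1.5)/4).tolist()));cv2.circle(dd,p,24,0,-1)
    out['red']=pk
    return c,out
if __name__=='__main__':
    for n in('scene','side'):
        c,o=find(n);print(n,o)
E
python3 beads.py; python3 - <<'E'
from h import *
move([.4685,.021,.13],[np.pi,0,3.10])
E
```

```text
scene {'green': [(np.int32(185), array([342.23310811, 245.82364865]))], 'red': [(7.8, [301.875, 276.875]), (7.6, [341.125, 241.625]), (5.0, [348.375, 235.125])]}
side {'green': [(np.int32(140), array([300.71428571, 220.20535714]))], 'red': [(8.4, [303.875, 193.625]), (5.6, [345.125, 197.875]), (5.0, [337.875, 197.875])]}
shift cm [-3.8   0.21 16.15] rot [-0.0005 -0.0003 -0.0003] at [0.4305 0.0205 0.2915] [-3.141 -0.     3.1  ] 12.85
```

Request:
{"method": "carry_out", "body": {
  "series": [
    [[-1,0,2,0,0,0,1],[-2.5,0.2,5,0,0,0,1],[-3.8,0.2,9,0,0,0,1],[-3.8,0.2,13,0,0,0,1],[-3.8,0.2,16,0,0,0,1],[-3.8,0.2,16,0,0,0,1],[-3.8,0.2,16,0,0,0,1]]
  ]
}}

```text
clock: 13.55
position: [0.4687, 0.0205, 0.1319]
orientation: [-3.14, -0.001, 3.1]
wrist_force: [-0.7, -0.5, 0.4]
gripper_width: 0.0851
finger_force: 0.0
```

```bash
python3 - <<'E'
from h import *
from beads import find
move([.4685,.021,.077],[np.pi,0,3.10])
c=camera_info('wrist');im=get_image('wrist');h,s,v=hsv(im)
print('exp bar',proj(c,[.4685,.021,.1])[0])
u=proj(c,[.4685,.021,.1])[0].astype(int)
m=(v<45);y0,y1,x0,x1=u[1]-60,u[1]+60,u[0]-110,u[0]+110
print([(a,(ce+[x0,y0]).round(1),np.ptp(np.argwhere(k),axis=0)) for a,ce,k in blobs(m[y0:y1,x0:x1],150)])
# pointer angle on circle about hinge, from shut green bead
a=camera_info('scene');b=camera_info('side')
G,e=tri(a,(342.23,245.82),b,(300.71,220.2));Rb,e2=tri(a,(341.13,241.63),b,(303.88,193.63))
print(G,e,Rb,e2)
from scipy.optimize import least_squares
yaw=-.04;X=np.array([np.cos(yaw),np.sin(yaw),0]);Y=np.array([-X[1],X[0],0])
for nm,cc,ug,ur in(('scene',a,(342.23,245.82),(341.13,241.63)),('side',b,(300.71,220.2),(303.88,193.63))):
    g0=plane(cc,ug,.1)[0]
    P=lambda t:g0+.022*Y+.16*(X*(1-np.cos(t[0]))+np.array([0,0,np.sin(t[0])]))
    r=least_squares(lambda t:proj(cc,P(t))[0]-ur,[.5]);print(nm,g0,r.x,r.fun)
E
```

```text
shift cm [0.02 0.05 5.49] rot [-0.0011 -0.0006 -0.0005] at [0.4687 0.0205 0.1319] [-3.14e+00 -1.00e-03  3.10e+00] 13.55
exp bar [325.37286198 280.1774898 ]
[(np.int32(5106), array([356. , 296.9]), array([ 71, 152])), (np.int32(473), array([222.3, 324.1]), array([34, 15]))]
[0.55836119 0.11771453 0.09705853] 0.0007698173380890053 [0.58216519 0.1383229  0.17868195] 0.0005342334982862269
scene [0.55976642 0.11873868 0.1       ] [0.54382658] [ 0.02749406 -0.06598394]
side [0.55688185 0.11548617 0.1       ] [0.53598075] [-0.26268551 -0.14730193]
```

Request:
{"method": "carry_out", "body": {
  "series": [
    [[0,0,1.5,0,0,0,1],[0,0,3,0,0,0,1],[0,0,4.5,0,0,0,1],[0,0,5.5,0,0,0,1],[0,0,5.5,0,0,0,0.7],[0,0,5.5,0,0,0,0.5],[0,0,5.5,0,0,0,0.3],[0,0,5.5,0,0,0,0.3],[0,0,5.5,0,0,0,0.3],[0,0,5.5,0,0,0,0.3]]
  ],
  "newtons": 50
}}

```text
clock: 14.6
position: [0.4698, 0.0214, 0.0781]
orientation: [3.14, 0.002, 3.099]
wrist_force: [-1.1, 0.9, 5.9]
gripper_width: 0.0492
finger_force: 51.4
```

```bash
python3 - <<'E'
from h import *
s=get_state();print(s['position'],s['wrist_force'],s['gripper_width'],s['finger_force'])
E
```

```text
[0.4697981  0.02135178 0.07814641] [-1.10842378  0.91439077  5.87480272] 0.049221240680345536 51.42531752586365
```

Request:
{"method": "carry_out", "body": {
  "series": [
    [[-0.03,0,-1.22,0,0,0,0.3],[-0.12,0,-2.45,0,0,0,0.3],[-0.31,0,-3.9,0,0,0,0.3],[-0.59,0,-5.35,0,0,0,0.3],[-0.95,0,-6.77,0,0,0,0.3],[-1.4,0,-8.17,0,0,0,0.3],[-1.93,0,-9.54,0,0,0,0.3],[-2.55,0,-10.88,0,0,0,0.3],[-3,0,-11.75,0,0,0,0.3],[-3,0,-11.75,0,0,0,0.3]]
  ]
}}

```text
clock: 15.6
position: [0.4987, 0.02, 0.1952]
orientation: [3.14, 0.0, 3.1]
wrist_force: [2.2, 0.7, -4.5]
gripper_width: 0.0487
finger_force: 52.7
```

Request:
{"method": "carry_out", "body": {
  "series": [
    [[0,0,0,0,0,0,0.3],[0,0,0,0,0,0,0.3],[0,0,0,0,0,0,0.3]]
  ]
}}

```text
clock: 15.9
position: [0.4978, 0.02, 0.1936]
orientation: [3.141, -0.002, 3.1]
wrist_force: [0.8, 2.5, -3.0]
gripper_width: 0.0493
finger_force: 52.8
```

```bash
cat > ang.py <<'E'
from beads import *
s=get_state();print(s['clock'],s['position'],s['wrist_force'],s['gripper_width'])
yaw=-.04;X=np.array([np.cos(yaw),np.sin(yaw),0]);Y=np.array([-X[1],X[0],0])
G0={'scene':(342.23,245.82),'side':(300.71,220.2)}
for n in('scene','side'):
    c,o=find(n);print(n,o);g0=plane(c,G0[n],.1)[0]
    P=lambda t,w:g0+w*Y+.16*(X*(1-np.cos(t[0]))+np.array([0,0,np.sin(t[0])]))
    for u,w in [(q[1],0) for q in o['green']]+[(q[1],.022) for q in o['red']]:
        r=least_squares(lambda t:proj(c,P(t,w))[0]-u,[.5]);print('  ',w,r.x.round(4),r.fun.round(2))
E
python3 ang.py
```

```text
15.9 [0.49784556 0.02000927 0.19356019] [ 0.75746704  2.4750366  -3.00953858] 0.04927273764975194
scene {'green': [(np.int32(255), array([338.03088235, 236.35833333]))], 'red': [(8.4, [302.875, 276.375]), (8.4, [341.375, 240.875]), (5.6, [346.625, 236.375])]}
   0 [0.4923] [-0.15  0.26]
   0.022 [1.7651] [-12.36 -17.59]
   0.022 [0.5464] [-0.27  0.67]
   0.022 [0.4648] [-3.89  6.01]
side {'green': [(np.int32(168), array([305.74702381, 199.8139881 ]))], 'red': [(5.4, [344.875, 197.875]), (5.0, [337.625, 197.875]), (4.0, [311.125, 194.625])]}
   0 [0.4973] [0.23 0.12]
   0.022 [1.1066] [-20.79 -27.36]
   0.022 [0.9487] [-20.36 -21.59]
   0.022 [0.596] [-5.97 -3.74]
```

Request:
{"method": "carry_out", "body": {
  "series": [
    [[-0.2,0,-0.3,0,0,0,0.3],[-0.4,0,-0.7,0,0,0,0.3],[-0.55,0,-1,0,0,0,0.3],[-0.55,0,-1,0,0,0,0.3],[-0.55,0,-1,0,0,0,0.3],[-0.55,0,-1,0,0,0,0.3],[-0.55,0,-1,0,0,0,0.3]]
  ]
}}

```text
clock: 16.7
position: [0.5038, 0.0197, 0.204]
orientation: [3.141, -0.001, 3.1]
wrist_force: [-1.5, 5.4, -3.4]
gripper_width: 0.0489
finger_force: 52.7
```

```bash
python3 ang.py; python3 - <<'E'
from h import *
# tag check from scene
c=camera_info('scene');im=get_image('scene');h,s,v=hsv(im)
for a,ce,m in blobs((h>18)&(h<32)&(s>140)&(v>80),30): print(a,ce,plane(c,ce,.06)[0])
E
```

```text
16.7 [0.50379513 0.01967651 0.20403218] [-1.50756047  5.43661739 -3.42251095] 0.04894203491465521
scene {'green': [(np.int32(277), array([337.20351986, 235.75676895]))], 'red': [(8.8, [341.375, 240.875]), (7.8, [303.125, 276.125]), (5.4, [347.125, 235.875])]}
   0 [0.5343] [-0.19  0.42]
   0.022 [0.5464] [-0.27  0.67]
   0.022 [1.7583] [-12.28 -17.57]
   0.022 [0.4611] [-4.32  6.56]
side {'green': [(np.int32(205), array([306.80182927, 197.98841463]))], 'red': [(5.6, [345.125, 197.875]), (5.0, [337.625, 197.875]), (4.4, [309.625, 194.125])]}
   0 [0.5397] [0.19 0.11]
   0.022 [1.1125] [-20.77 -27.56]
   0.022 [0.9487] [-20.36 -21.59]
   0.022 [0.588] [-4.68 -2.89]
68 [318.95588235 165.83823529] [ 0.41689792 -0.19872776  0.06      ]
318 [420.68867925 272.71069182] [0.4075984 0.3205134 0.06     ]
```

Request:
{"method": "carry_out", "body": {
  "series": [
    [[-0.05,0,-0.1,0,0,0,0.3],[-0.05,0,-0.1,0,0,0,0.3],[-0.05,0,-0.1,0,0,0,0.3],[-0.05,0,-0.1,0,0,0,0.3],[-0.05,0,-0.1,0,0,0,0.3]]
  ]
}}

```text
clock: 17.35
position: [0.5044, 0.0196, 0.205]
orientation: [3.141, -0.001, 3.1]
wrist_force: [0.4, 4.5, -3.7]
gripper_width: 0.0495
finger_force: 52.7
```

```bash
python3 ang.py | grep -E "^ +0 |^1"; python3 -c "
from station import *
print(job_done())"
```

```text
17.35 [0.50435479 0.01962879 0.20497608] [ 0.38078045  4.54350403 -3.68458058] 0.04947481884274773
   0 [0.5414] [-0.16  0.36]
   0 [0.5471] [0.09 0.05]
the job is handed in; nothing more can be done
None
```

The job is handed in at 17.4 s: the tag hangs flat on its post, released, and the arm is still holding the cover at about 0.544 rad, against about 0.54 rad measured for the pointer.

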